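Set the polarimeter's analyser lever to +60 degrees

ROBOT

A 6-joint arm with a two-finger parallel gripper is mounted at the origin on the work surface. World frame = base frame: x ahead of the robot, y to its left, z up, the work surface at z = 0. Lengths are in m, angles in rad, forces in N, time in s.
With the tool pointing down it reaches from about 0.35 to 0.725 m from the base axis. Payload 4.3 kg.
Tool frame: the origin (TCP) lies at the centre of the arm's flange, where the gripper is bolted on; the fingertips stand 173 mm ahead of it and the grasp point (between the pads) lies 155 mm ahead of it; z points along the fingers, y is the line along which they close (so a half turn about z gives the same grasp; the last joint's range is limited). The gripper opens to 85 mm and grips with 20 to 120 N. Pads are 22 mm wide; open, the fingers measure 114 mm over their backs; the gripper's body (76 mm by 85 mm) begins 54 mm behind the grasp point. The pads swing forward as they close: fully open they stand 13 mm farther back than shut.
Start: joints at [-1.275, 0.377, 0.081, 1.274, 0, 1.46], TCP at [0.227, -0.528, 0.405] pointing down, gripper open.
Joint ranges: [-2.72, 2.72], [-0.84, 1.66], [-1.02, 1.22], [-1.77, 2.12], [-1.37, 1.28], [-3.14, 3.14]. Speed limits (rad/s): [2.57, 2.57, 3.14, 3.14, 3.14, 3.14].

INTERFACE

Orientations are given as a rotation vector (axis times angle).
In Python, from workcell import arm, grab_frame gives the robot as it stands.
- The arm moves only by the tool jog_arm, never from a script. Its argument "steps" is a list of rows, each a list of 7 numbers: the turn, a rotation vector about the world's x, y, z as a fraction of full scale, then the shift along the world's x, y, z as a fraction of full scale, then the gripper command: -1 is fully open, 1 is shut, values between are in proportion. A call has 1 to 12 rows; each row is the pose to reach, as a shift and turn from the pose commanded when the call began; what a row does not reach only later rows make up. Full scale, the value 1, is 0.2 m for a shift and 90 degrees for a turn. A row lasts 1/8 s, in which the tool goes at most 62.5 mm and 10.7 degrees, less where a joint would pass 70% of its speed; a pose out of reach is approached as far as the arm can. A call with a number of a shift or a turn outside -1 to 1 is refused whole. A call with a gripper value outside its range is refused whole. The fingers move at their own pace and stop on an object; "squeeze" is the grip in N (left out, the last holds). Time passes only in rows, so rows that repeat a pose let the fingers close. It gives the time, the measured TCP pose, the force, the opening and the grip force at its end, in the units of the state.
- arm.read_state(): the state, without advancing time (a new reading comes with each control period).
- grab_frame(name): name is "scene" or "side" or "wrist"; returns a dict with "color" (480x640x3 uint8, red, green, blue), "fx", "fy", "cx", "cy" (pixels), "position" and "attitude" of the camera in the world; the wrist camera has in their place "T_tool_cam" (4x4, takes a point from camera to tool coordinates, whose origin is the TCP and whose axes are the flange's). Camera axes: x right, y down, z forward; pixel columns grow to the right and rows downward; lengths in m; the calibration is good to about 2 mm. A picture is of the moment at which its call begins: read the wrist's pose just before it. There is no depth.
- arm.sign_off(): hands the job in; it is judged then, once.
The state is a dict: "time_s": time; "qpos": joint angles; "qvel": joint speeds; "joint_efforts": joint torques, N m; "tool_pos": TCP position; "ee_rot": TCP orientation; "ft_force": force on the tool from outside, world axes, zero at the start; "torque": the same for the moment, N m; "grip_width": finger opening in m; "grasp_force": force on a finger pad.
Only numpy, scipy, OpenCV 4.12 (cv2) and the standard library are available. Lean on these libraries where they do the work, as an engineer would, in place of code of your own. Each camera call takes 0.05 s, during which the arm holds its last target. There are 200 camera calls.

TASK

The sugar standard is standing in the polarimeter: set the analyser to its expected reading of plus 60 degrees. Gently push the blue-tipped lever clockwise (seen from above) round the scale with the fingertips until it points at the second long mark past the red zero mark, leave it there and move clear. Don't shift the instrument or disturb the things around it.

Things in the scene. Friction and masses are not known exactly. Their poses are not given: they have to be found in the camera images.
- analyser (a joint): Scale reading of the analyser ring, rad: 0 with the lever at the red zero mark, growing as the lever turns clockwise seen from above; +60 degrees is 1.047. Turns about the vertical through ring_axis between stops at -1.75 and 1.92; starts between -1.3 and 0.26. Friction only: about 1 N at the lever moves it and it stays where it is left (no spring or detents, no coasting).
- ring_axis (a point): On the ring's turning axis at the height of the lever's centre line, 183 mm above the bench. x points to the back of the instrument (zero mark on the -x side), z up; the lever at joint value q points along (-cos q, sin q, 0) of this frame. Ring 84 mm in diameter; its 40 mm wide rubber eyecup ends 21 mm above the lever's centre line and is the highest part of the instrument.
- lever_tip (a point): Centre of the blue 15 mm ball ending the lever, 112 mm from the axis. The lever is a level steel rod, 6 mm thick, running radially from the black ring (42 mm from the axis) to the ball. Beyond 72 mm from the axis the air below the lever is free for 110 mm, down to the lamp housing, so fingertips can reach down beside the rod.
- mark_zero (a point): The red zero mark: outer end of a 4 mm wide red line on the white scale disc, 67 mm from the axis. Disc 143 mm in diameter, its face 9 mm below the lever's centre line. The ring carries a white index line in line with the lever.
- mark_plus60 (a point): The target: outer end of the +60 degree mark on the scale disc, 67 mm from the axis; the second long black mark clockwise of the red one. Long marks (21 mm) every 30 degrees from -90 to +90, middling ones every 10, short ones every 5; no numerals.
- polarimeter: White bench polarimeter, 2.9 kg, loose on rubber feet. Origin on the bench under the ring's axis; x to the back, z up. Lamp housing 220 x 140 x 44 mm (x -100 to +120 mm), amber sample cell in the open bay under the head, pillar at the back (x 71 to 105 mm); scale disc's face 173 mm above the bench. Not to be shifted, tipped or lifted.
- bottle: Bystander: glass media bottle with a blue screw cap and brown broth, 73 mm in diameter, 145 mm high; origin at the centre of its underside. Leave alone.
- rack: Bystander: blue test-tube rack with red-capped tubes, 72 x 120 mm, 114 mm high; origin at the centre of its underside. Leave alone.
- beaker: Bystander: beaker covered with aluminium foil, 76 mm in diameter, 111 mm high; origin at the centre of its underside. Leave alone.
- lighter: Bystander: blue stick lighter lying on the bench, 188 x 26 mm, 21 mm high, its steel nozzle towards its own +x; origin on its underside, 80 mm from the handle end. Leave alone.

How it is judged:
On the way:
1. a finger pushes the analyser's lever forward on its way to the mark (contact force between the fingers and polarimeter above 0.2 N and value of joint analyser above 0.45 rad), for 0.05 s.
At the end, for the whole second after the job is handed in: The analyser lever rests at +60 degrees within 3 degrees (0.995 to 1.100 rad); the polarimeter stands upright within 10 mm of where it was, and bottle, rack, beaker and lighter are within 15 mm of where they were (value of joint analyser between 0.995 and 1.1 rad and velocity of joint analyser between -0.03 and 0.03 rad/s and distance of polarimeter from where it was at the start of the episode below 0.01 m and angle between polarimeter's own z axis and vertical below 0.05 rad and distance of each of bottle, rack, beaker, lighter from where it was at the start of the episode below 0.015 m); the robot touches nothing.
It fails at once if the polarimeter is pushed or gripped harder than 20 N (contact force between the fingers and polarimeter above 20 N).
It fails at once if the polarimeter is shifted by more than 15 mm, lifted or tipped (distance of polarimeter from where it was at the start of the episode above 0.015 m or angle between polarimeter's own z axis and vertical above 0.08 rad).
It fails at once if a bystander is knocked away, lifted or carried (distance of any of bottle, rack, beaker, lighter from where it was at the start of the episode above 0.02 m).
It also fails if it takes over 51 s, if anything falls off the work surface, if the arm or the gripper's body presses on something with over 40 N, if the wrist force passes 120 N, or if a joint passes its speed limit or range.

## Working session

There is one attempt and no reset: what is moved stays moved. The work goes in short steps, Python scripts to look and compute and a tool call to move; the robot and the scene stay as the last step left them, time stands still between calls to the robot, and variables do not carry over. Pictures are saved under pics/ and viewed, at most 10 in all, crops included, and the job is handed in when it is done.

Besides the shell and the picture viewer there is one more tool, called after "Emit:" in YAML: its name, and indented under it one key for each argument. jog_arm: Moves the arm, as the interface text tells. Shift numbers are shares of 0.2 m and turn numbers shares of 90 degrees, none past 1 either way. Its arguments: {"type":"object","properties":{"steps":{"type":"array","items":{"type":"array","items":{"type":"number","minimum":-1,"maximum":1}}},"squeeze":{"type":"number"}},"required":["steps"]}

```bash
mkdir -p pics
cat > h.py <<'E'
import numpy as np, cv2
from scipy.spatial.transform import Rotation as R
from workcell import arm, grab_frame
def cam(n):
    s=arm.read_state(); f=grab_frame(n)
    if n=="wrist":
        T=np.eye(4);T[:3,:3]=R.from_rotvec(s["ee_rot"]).as_matrix();T[:3,3]=s["tool_pos"]
        T=T@np.array(f["T_tool_cam"]); f["Rm"],f["p"]=T[:3,:3],T[:3,3]
    else:
        a=np.array(f["attitude"]); f["p"]=np.array(f["position"])
        f["Rm"]=a if a.shape==(3,3) else (R.from_rotvec(a).as_matrix() if a.size==3 else R.from_quat(a).as_matrix())
    return f
def save(f,n): cv2.imwrite("pics/"+n,cv2.cvtColor(f["color"],cv2.COLOR_RGB2BGR))
def ray(f,u,v):
    d=f["Rm"]@np.array([(u-f["cx"])/f["fx"],(v-f["cy"])/f["fy"],1]); return f["p"],d/np.linalg.norm(d)
def onz(f,u,v,z):
    p,d=ray(f,u,v); return p+d*(z-p[2])/d[2]
def tri(rs):
    A=sum(np.eye(3)-np.outer(d,d) for p,d in rs); b=sum((np.eye(3)-np.outer(d,d))@p for p,d in rs)
    return np.linalg.solve(A,b)
def proj(f,X):
    c=f["Rm"].T@(np.array(X)-f["p"]); return f["fx"]*c[0]/c[2]+f["cx"],f["fy"]*c[1]/c[2]+f["cy"]
E
python3 - <<'E'
from h import *
fs=[]
for n in("scene","side","wrist"):
    f=cam(n);save(f,n+"0.png");print(n,np.array(f.get("attitude",0)),f["p"].round(3),f["Rm"].round(2).tolist(),f["fx"])
s=arm.read_state();print(s["tool_pos"],s["ee_rot"],s["time_s"],s["grip_width"])
E
```

```text
scene [-2.11649294 -0.81057141  0.4108921 ] [ 1.038 -0.591  0.763] [[0.74, 0.41, -0.54], [0.67, -0.46, 0.58], [-0.01, -0.79, -0.62]] 454.26048206653593
side [-0.61941583  2.71676015 -1.09381919] [0.188 0.704 0.93 ] [[-0.9, -0.32, 0.28], [-0.43, 0.65, -0.63], [0.02, -0.69, -0.72]] 439.0750267012993
wrist 0 [ 0.299 -0.497  0.374] [[0.39, -0.87, -0.28], [-0.92, -0.38, -0.12], [-0.0, 0.31, -0.95]] 380.8701050688046
[ 0.2269169  -0.52808664  0.40397131] [-3.07563081e+00 -6.32624755e-01  2.77492876e-04] 0.15 0.08542404573382302
```

View pics/scene0.png

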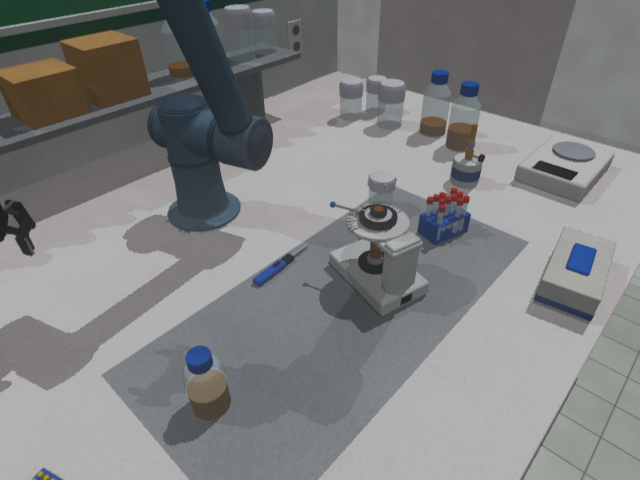

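View pics/side0.png

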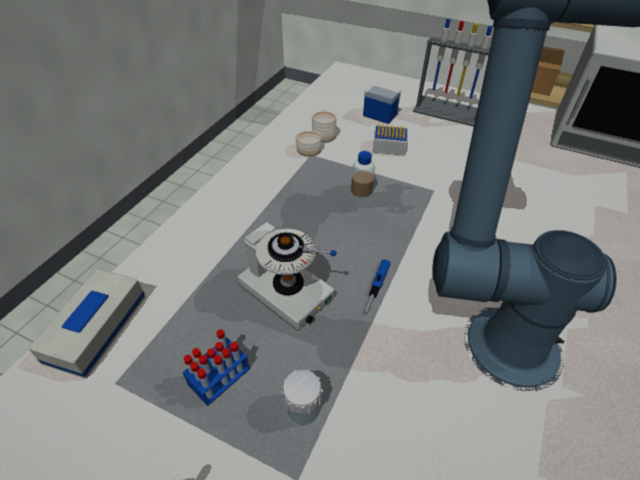

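The scene view shows the lever ball at (333,205) and the eyecup at about (378,211). The side view shows the ball at (333,253), the eyecup at (287,240), and the instrument facing the robot with its pillar away from it.

Run:
```python
from h import *
fs=[cam("scene"),cam("side")]
pts=[]
for f,w in zip(fs,((333,205),(333,253))):
    h=cv2.cvtColor(f["color"],cv2.COLOR_RGB2HSV); m=cv2.inRange(h,(100,110,40),(130,255,255))
    k=np.zeros_like(m);cv2.circle(k,w,9,255,-1); M=cv2.moments(m&k,True); pts.append((M["m10"]/M["m00"],M["m01"]/M["m00"],M["m00"]))
print(pts)
B=tri([ray(f,*p[:2]) for f,p in zip(fs,pts)])
print("ball",B.round(4))
for n,z,a,b in(("eyecup top",.204,(377,207),(287,238)),("bottlecap",.14,(200,357),(364,157)),("beaker",.111,(382,178),(302,383)),("lighter",.015,(268,272),(380,275)),("nozzle",.015,(305,246),(370,305)),("rack",.1,(447,205),(213,355))):
    print(n,onz(fs[0],*a,z).round(3),onz(fs[1],*b,z).round(3),"tri",tri([ray(fs[0],*a),ray(fs[1],*b)]).round(3))
c=[cv2.resize(f["color"][v-65:v+65,u-85:u+85],(680,520),interpolation=cv2.INTER_CUBIC) for f,(u,v) in zip(fs,((377,225),(290,255)))]
cv2.imwrite("pics/c.png",cv2.cvtColor(cv2.resize(np.hstack(c),(800,306)),cv2.COLOR_RGB2BGR))
cv2.imwrite("pics/side_c.png",cv2.cvtColor(c[1],cv2.COLOR_RGB2BGR))
```

```text
[(332.8, 203.0, 10.0), (332.5, 252.78571428571428, 28.0)]
ball [0.451  0.0715 0.1835]
eyecup top [0.556 0.1   0.204] [0.557 0.093 0.204] tri [0.557 0.096 0.207]
bottlecap [ 0.552 -0.38   0.14 ] [ 0.544 -0.372  0.14 ] tri [ 0.547 -0.378  0.135]
beaker [0.398 0.343 0.111] [0.385 0.354 0.111] tri [0.389 0.352 0.104]
lighter [ 0.366 -0.073  0.015] [ 0.36  -0.054  0.015] tri [ 0.36  -0.065  0.005]
nozzle [0.363 0.061 0.015] [0.349 0.05  0.015] tri [0.355 0.057 0.016]
rack [0.599 0.357 0.1  ] [0.584 0.375 0.1  ] tri [0.591 0.372 0.089]
```

View pics/side_c.png

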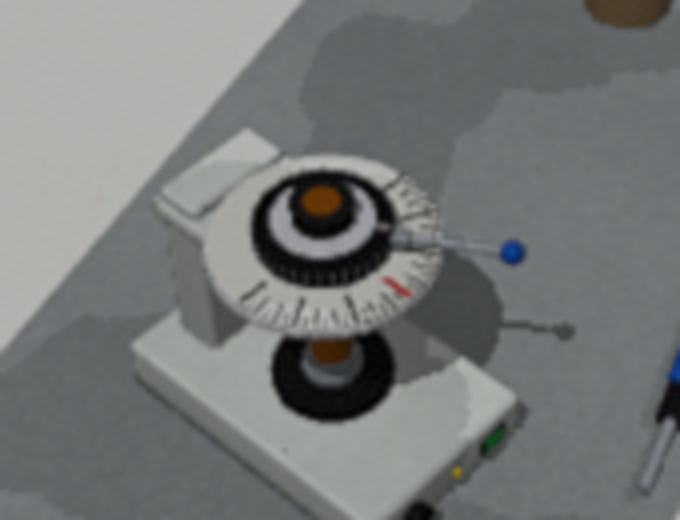

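Emit:
jog_arm:
  steps:
    - [0,0,0.11,0.05,0.12,0.05,1]
    - [0,0,0.22,0.1,0.24,0.1,1]
    - [0,0,0.33,0.15,0.36,0.1,1]
    - [0,0,0.44,0.2,0.48,0.15,1]
    - [0,0,0.55,0.25,0.6,0.15,1]
    - [0,0,0.66,0.3,0.72,0.2,1]
    - [0,0,0.77,0.35,0.84,0.2,1]
    - [0,0,0.88,0.4,0.95,0.2,1]
    - [0,0,0.95,0.4,1,0.2,1]
    - [0,0,0.95,0.4,1,0.2,1]

```text
time_s: 1.5
tool_pos: [0.307, -0.3277, 0.4448]
ee_rot: [1.83, 2.553, 0.0]
ft_force: [0.7, -0.2, 0.1]
grip_width: 0.0001
grasp_force: 0.0
```

Emit:
jog_arm:
  steps:
    - [0,0,0.11,0.05,0.12,0,1]
    - [0,0,0.22,0.1,0.24,0,1]
    - [0,0,0.33,0.15,0.36,0,1]
    - [0,0,0.44,0.2,0.48,0,1]
    - [0,0,0.55,0.25,0.6,0,1]
    - [0,0,0.66,0.3,0.72,0,1]
    - [0,0,0.77,0.35,0.84,0,1]
    - [0,0,0.88,0.4,0.95,0,1]
    - [0,0,0.93,0.4,1,0,1]
    - [0,0,0.93,0.4,1,0,1]

```text
time_s: 2.75
tool_pos: [0.3872, -0.1283, 0.4447]
ee_rot: [0.338, -3.123, 0.0]
ft_force: [-0.9, 0.6, -0.1]
grip_width: 0.0003
grasp_force: 0.0
```

Emit:
jog_arm:
  steps:
    - [0,0,0,0.1,0.15,0,1]
    - [0,0,0,0.2,0.3,0,1]
    - [0,0,0,0.3,0.4,0,1]
    - [0,0,0,0.4,0.5,0,1]
    - [0,0,0,0.4,0.5,0,1]
    - [0,0,0,0.4,0.5,0,1]

```text
time_s: 3.5
tool_pos: [0.4668, -0.0291, 0.4446]
ee_rot: [0.337, -3.123, 0.0]
ft_force: [0.0, 0.1, 0.3]
grip_width: -0.0
grasp_force: 0.0
```

Run:
```python
from h import *
f=cam("wrist");save(f,"w1.png");s=arm.read_state();print(s["tool_pos"],s["qpos"],R.from_rotvec(s["ee_rot"]).as_matrix().round(3)[:,0])
A=np.array([.557,.096,.174]);
for n,u,v in(("red",408,295),("redin",387,278)):
    g=cam("side");P=onz(g,205+u/4,190+v/4,.174);print(n,P,np.degrees(np.arctan2(*(P-A)[1::-1])),np.linalg.norm((P-A)[:2]))
for z in (.204,.174): print(proj(f,[A[0],A[1],z]))
print(proj(f,[.451,.0715,.1835]))
```

```text
[ 0.46661522 -0.02917729  0.44464559] [-1.98142514e-01  1.49774851e-01 -1.19570307e-01  1.30199184e+00
 -3.92443745e-04 -4.13283340e-01] [-0.977 -0.213  0.001]
red [0.4919957  0.11960417 0.174     ] 160.04318084420916 0.06915718192455317
redin [0.50866545 0.1133573  0.174     ] 160.246407587504 0.05135663648096739
(np.float64(473.4269537211691), np.float64(411.3362410654158))
(np.float64(458.56211646420826), np.float64(381.9009960730933))
(np.float64(480.0867591082927), np.float64(252.02208526560864))
```

View pics/w1.png

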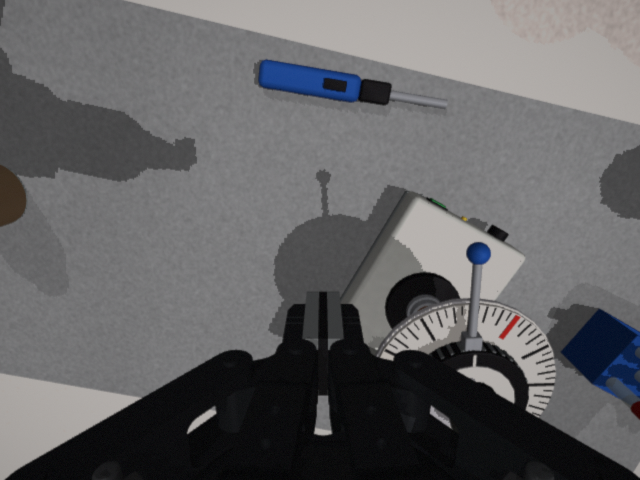

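The wrist view confirms the ball at (478,253), where (480,252) was predicted. The red mark is at (517,318), about 33° clockwise of the lever, and the shut fingertips are at about (325,300). Next I descend on the counter-clockwise side of the rod.

Emit:
jog_arm:
  steps:
    - [0,0,0,0.04,0.15,-0.1,1]
    - [0,0,0,0.04,0.28,-0.2,1]
    - [0,0,0,0.04,0.28,-0.3,1]
    - [0,0,0,0.04,0.28,-0.4,1]
    - [0,0,0,0.04,0.28,-0.5,1]
    - [0,0,0,0.04,0.28,-0.55,1]
    - [0,0,0,0.04,0.28,-0.55,1]
    - [0,0,0,0.04,0.28,-0.55,1]

```text
time_s: 4.65
tool_pos: [0.4753, 0.0275, 0.3355]
ee_rot: [-0.34, 3.122, -0.0]
ft_force: [0.6, 0.1, -0.7]
grip_width: -0.0
grasp_force: 0.0
```

Run:
```python
from h import *
f=cam("wrist");save(f,"w2.png")
h=cv2.cvtColor(f["color"],cv2.COLOR_RGB2HSV)
for n,m,z in(("blue",cv2.inRange(h,(100,110,40),(130,255,255)),.183),("red",cv2.inRange(h,(0,150,90),(8,255,255))|cv2.inRange(h,(172,150,90),(180,255,255)),.174)):
    c,l,st,ce=cv2.connectedComponentsWithStats(m)
    for i in range(1,c):
        if st[i,4]>60: print(n,st[i],ce[i].round(1),onz(f,*ce[i],z).round(4))
```

```text
blue [ 154    3  147   64 5517] [222.8  34.4] [ 0.3828 -0.023   0.183 ]
blue [ 434  286   42   41 1359] [454.7 305.9] [0.4523 0.0708 0.183 ]
blue [ 576  347   64  100 3295] [614.5 394.3] [0.4758 0.1446 0.183 ]
blue [618 430  22  32 353] [632.2 446.7] [0.4987 0.1637 0.183 ]
```

View pics/w2.png

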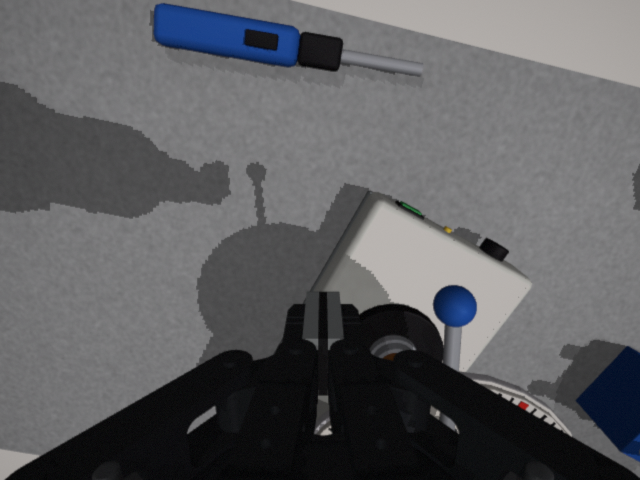

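The ball is at (455,306), which agrees with the earlier measurement. The fingers are beside the rod and clear of the disc. I'll work out arc waypoints.

Run:
```python
from h import *
s=arm.read_state();p=np.array(s["tool_pos"])[:2];A=np.array([.560,.097]);yaw=192.3
for th in [193,188,183,178,173,168,163,158,153,148,143,138,133,128,123,118,113,108,103,100]:
    t=np.radians(th);e=np.array([np.cos(t),np.sin(t)]);P=A+.09*e+.0175*np.array([-e[1],e[0]])
    print(th,"turn %.3f"%((th-yaw)/90),((P-p)/.2).round(3))
```

```text
193 turn 0.008 [0.004 0.161]
188 turn -0.048 [-0.01   0.198]
183 turn -0.103 [-0.022  0.236]
178 turn -0.159 [-0.03   0.276]
173 turn -0.214 [-0.034  0.315]
168 turn -0.270 [-0.035  0.355]
163 turn -0.326 [-0.033  0.395]
158 turn -0.381 [-0.027  0.435]
153 turn -0.437 [-0.018  0.474]
148 turn -0.492 [-0.005  0.512]
143 turn -0.548 [0.011 0.548]
138 turn -0.603 [0.03  0.583]
133 turn -0.659 [0.052 0.617]
128 turn -0.714 [0.077 0.648]
123 turn -0.770 [0.105 0.677]
118 turn -0.826 [0.135 0.704]
113 turn -0.881 [0.167 0.727]
108 turn -0.937 [0.201 0.748]
103 turn -0.992 [0.237 0.766]
100 turn -1.026 [0.259 0.775]
```

Emit:
jog_arm:
  steps:
    - [0,0,0,0,0.06,0,1]
    - [0,0,0,0,0.11,0,1]
    - [0,0,0.01,0.0,0.14,0,1]
    - [0,0,0.01,0.0,0.16,0,1]
    - [0,0,-0.02,-0.005,0.18,0,1]
    - [0,0,-0.05,-0.01,0.2,0,1]
    - [0,0,-0.08,-0.015,0.22,0,1]
    - [0,0,-0.105,-0.02,0.235,0,1]
    - [0,0,-0.13,-0.025,0.255,0,1]
    - [0,0,-0.16,-0.03,0.275,0,1]
    - [0,0,-0.16,-0.03,0.275,0,1]

```text
time_s: 6.08
tool_pos: [0.4689, 0.0829, 0.3347]
ee_rot: [-0.052, -3.141, -0.0]
ft_force: [-0.2, 0.9, -0.2]
grip_width: 0.0001
grasp_force: 0.0
```

```bash
cat >> h.py <<'E'
def ball(f,A=(.560,.097),gate=.04):
    h=cv2.cvtColor(f["color"],cv2.COLOR_RGB2HSV)
    c,l,st,ce=cv2.connectedComponentsWithStats(cv2.inRange(h,(100,110,40),(130,255,255)))
    for i in range(1,c):
        if st[i,4]>8:
            P=onz(f,*ce[i],.183)[:2]; r=np.linalg.norm(P-A)
            if abs(r-.112)<.012: print("ball",ce[i].round(1),st[i,4],P.round(4),"r %.4f"%r,"ang %.1f"%(np.degrees(np.arctan2(*(P-A)[::-1]))%360))
E
python3 - <<'E'
from h import *
for n in("wrist","side","scene"):
    f=cam(n);print(n);ball(f)
    if n=="wrist":save(f,"w3.png")
s=arm.read_state();print(s["tool_pos"],s["ft_force"])
E
```

```text
wrist
ball [369.4 287.2] 1369 [0.4484 0.0995] r 0.1117 ang 178.7
ball [584.4 330. ] 27 [0.4683 0.1785] r 0.1227 ang 138.4
ball [577.7 347.2] 82 [0.4756 0.1773] r 0.1165 ang 136.4
ball [586.2 343.2] 40 [0.4739 0.1802] r 0.1197 ang 136.0
ball [590.  352.1] 41 [0.4778 0.1823] r 0.1184 ang 133.9
ball [602.2 353.9] 10 [0.4788 0.187 ] r 0.1212 ang 132.0
ball [586.4 361.4] 23 [0.4819 0.1817] r 0.1152 ang 132.7
ball [631.6 383.5] 493 [0.4926 0.201 ] r 0.1239 ang 122.9
ball [602.9 378.5] 23 [0.4899 0.1894] r 0.1160 ang 127.2
side
ball [328.7 261.6] 30 [0.4473 0.0991] r 0.1127 ang 178.9
scene
[0.46904414 0.08266069 0.33471506] [ 0.1760345  -0.03231715  0.32506283]
```

View pics/w3.png

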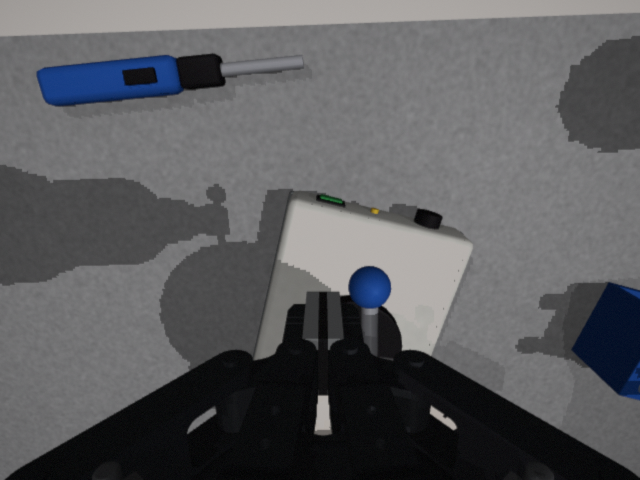

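Lever ball is at (369,287), direction 178.7°, and it follows the finger as planned. I'll continue round the arc.

Emit:
jog_arm:
  steps:
    - [0,0,-0.055,-0.004,0.04,0,1]
    - [0,0,-0.11,-0.005,0.08,0,1]
    - [0,0,-0.167,-0.003,0.12,0,1]
    - [0,0,-0.222,0.003,0.16,0,1]
    - [0,0,-0.278,0.012,0.199,0,1]
    - [0,0,-0.333,0.025,0.237,0,1]
    - [0,0,-0.389,0.041,0.273,0,1]
    - [0,0,-0.444,0.06,0.308,0,1]
    - [0,0,-0.5,0.082,0.342,0,1]
    - [0,0,-0.555,0.107,0.373,0,1]
    - [0,0,-0.61,0.135,0.402,0,1]
    - [0,0,-0.61,0.135,0.402,0,1]

```text
time_s: 7.72
tool_pos: [0.4962, 0.1632, 0.3346]
ee_rot: [1.493, 2.764, 0.0]
ft_force: [0.4, 0.5, 0.6]
grip_width: -0.0003
grasp_force: 0.0
```

Run:
```python
from h import *
for n in("wrist","side","scene"):
    f=cam(n);print(n);ball(f)
    if n=="side":
        save(f,"s4.png")
        cv2.imwrite("pics/s4c.png",cv2.cvtColor(cv2.resize(f["color"][210:310,230:350],(720,600),interpolation=cv2.INTER_CUBIC),cv2.COLOR_RGB2BGR))
s=arm.read_state();print(s["tool_pos"],s["ft_force"],s["time_s"])
```

```text
wrist
ball [371.2 279.1] 1375 [0.497  0.1919] r 0.1139 ang 123.6
side
ball [290.7 283.6] 43 [0.4945 0.1928] r 0.1161 ang 124.4
scene
[0.49594999 0.16287441 0.33475372] [ 0.4353377  -1.3950064  -0.15433122] 7.875
```

View pics/s4c.png

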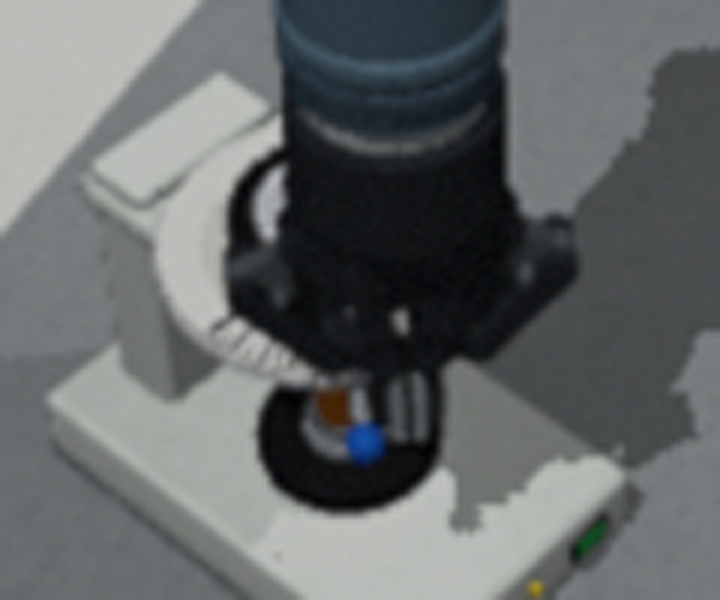

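The ball is at 123.6° in both views, and the hand hides the dial from the side camera. I'll push to about 110°, back off, lift, and look straight down on the dial with the wrist camera.

Emit:
jog_arm:
  steps:
    - [0,0,-0.028,0.015,0.014,0,1]
    - [0,0,-0.056,0.03,0.027,0,1]
    - [0,0,-0.084,0.046,0.039,0,1]
    - [0,0,-0.111,0.062,0.05,0,1]
    - [0,0,-0.144,0.082,0.063,0,1]
    - [0,0,-0.144,0.082,0.063,0,1]
    - [0,0,-0.144,0.0,0.033,0,1]
    - [0,0,-0.144,-0.1,-0.003,0,1]
    - [0,0,-0.144,-0.1,-0.003,0.2,1]
    - [0,0,-0.144,-0.1,-0.003,0.4,1]
    - [0,0,-0.144,-0.1,-0.003,0.6,1]
    - [0,0,-0.144,-0.1,-0.003,0.6,1]

```text
time_s: 9.38
tool_pos: [0.4767, 0.1624, 0.4583]
ee_rot: [1.793, 2.573, 0.008]
ft_force: [-0.6, -0.4, -0.6]
grip_width: 0.0
grasp_force: 0.0
```

Emit:
jog_arm:
  steps:
    - [0,0,0,0.15,-0.15,0,1]
    - [0,0,0,0.3,-0.35,0,1]
    - [0,0,0,0.45,-0.55,0,1]
    - [0,0,0,0.55,-0.7,0,1]
    - [0,0,0,0.55,-0.7,0,1]
    - [0,0,0,0.55,-0.7,0,1]
    - [0,0,0,0.55,-0.7,0,1]

```text
time_s: 10.25
tool_pos: [0.5853, 0.0234, 0.4546]
ee_rot: [-1.795, -2.577, 0.0]
ft_force: [0.0, 0.3, -0.1]
grip_width: -0.0001
grasp_force: 0.0
```

Run:
```python
from h import *
f=cam("wrist");save(f,"w5.png");ball(f)
s=arm.read_state();print(s["tool_pos"],s["ft_force"],s["time_s"])
h=cv2.cvtColor(f["color"],cv2.COLOR_RGB2HSV)
m=cv2.inRange(h,(0,150,90),(8,255,255))|cv2.inRange(h,(172,150,90),(180,255,255))
c,l,st,ce=cv2.connectedComponentsWithStats(m)
for i in range(1,c):
    if st[i,4]>40:print(st[i],ce[i].round(1),onz(f,*ce[i],.174))
g=cam("side");ball(g)
```

```text
[0.58539434 0.02347544 0.4548075 ] [-0.07964759  0.50166857  0.72020342] 10.3
[233  36  31  27 206] [248.3  49. ] [0.50312196 0.11578137 0.174     ]
ball [278.2 283.7] 45 [0.5185 0.2051] r 0.1157 ang 111.0
```

View pics/w5.png

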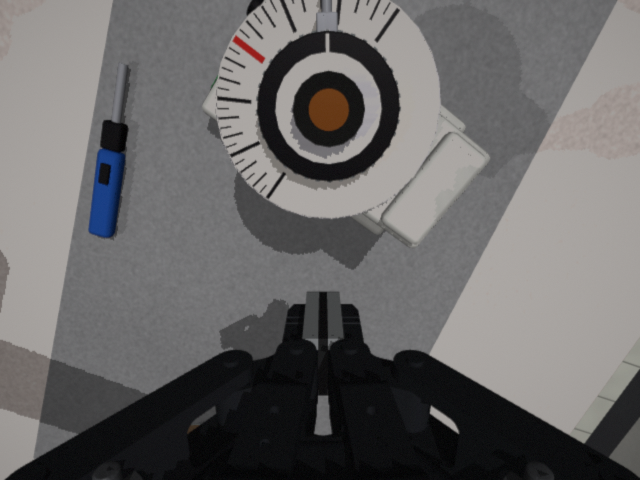

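The dial is seen from above: red mark at (249,49), +30 long mark at (290,19), +90 long mark at (387,25), the -30 and -90 marks at (234,99) and (275,185), and the lever and index line at (327,15-50). The lever is several degrees short of +60. Next I work it out exactly.

Run:
```python
from h import *
f=cam("wrist");img=f["color"];h=cv2.cvtColor(img,cv2.COLOR_RGB2HSV)
# disc rim: outermost white pixel along rays from centre, lower/left/right arcs
g=cv2.cvtColor(img,cv2.COLOR_RGB2GRAY);pts=[]
for a in np.r_[np.arange(-50,35,3),np.arange(150,172,2)]:  # left/right/upper right arcs
    for r in range(125,90,-1):
        u,v=328+r*np.cos(np.radians(a)),108+r*np.sin(np.radians(a))
        if 0<=v and g[int(v),int(u)]>150 : pts.append(onz(f,u,v,.173)[:2]);break
pts=np.array(pts)
from scipy.optimize import least_squares
r=least_squares(lambda x:np.hypot(*(pts-x[:2]).T)-x[2],[.56,.097,.07],loss="soft_l1",f_scale=.001);print("disc",r.x,np.abs(r.fun).mean())
A=r.x[:2]
ang=lambda P:np.degrees(np.arctan2(*(P[:2]-A)[::-1]))%360
def dark(u0,v0,w=7):
    s=255-g[v0-w:v0+w+1,u0-w:u0+w+1].astype(float);s[s<130]=0
    y,x=np.mgrid[-w:w+1,-w:w+1];return u0+(s*x).sum()/s.sum(),v0+(s*y).sum()/s.sum()
for n,u,v in(("red",248.3,49),("+30",*dark(290,19)),("+90",*dark(387,25)),("-30",*dark(234,99)),("-90",*dark(275,185))):
    P=onz(f,u,v,.173);print(n,u,v,P[:2].round(4),ang(P).round(1))
for z in(.183,.19,.195):
    m=(h[35:52,318:338,2]>150);y,x=np.nonzero(m);P=onz(f,318+x.mean(),35+y.mean(),z);print("index",318+x.mean(),35+y.mean(),z,ang(P).round(1))
for u,v in((327,8),(327,20)): print("lever",ang(onz(f,u,v,.186)).round(1))
s=cam("side");ball(s,A)
```

```text
disc [0.56880567 0.09164069 0.07173748] 0.0018167507640597332
red 248.3 49 [0.5032 0.1158] 159.8
+30 289.0961876436393 18.936933892118425 [0.521  0.1395] 134.9
+90 386.0147700361461 24.855228717437367 [0.5757 0.1565] 83.9
-30 234.04284153005466 99.40786885245902 [0.5031 0.0854] 185.4
-90 274.9505961353981 185.02836782239277 [0.5438 0.043 ] 242.7
index 326.1860465116279 42.16279069767442 0.183 118.0
index 326.1860465116279 42.16279069767442 0.19 118.3
index 326.1860465116279 42.16279069767442 0.195 118.5
lever 115.7
lever 116.2
```

Run:
```python
from h import *
A=np.array([.5597,.0992]);ang=lambda P:np.degrees(np.arctan2(*(np.array(P)[:2]-A)[::-1]))%360
f=cam("wrist")
for u,v,z in((326.2,42.2,.187),(327,8,.186),(327,20,.186),(327,8,.183)):P=onz(f,u,v,z);print(P,ang(P).round(1))
ball(cam("side"),A)
for P in((.4523,.0708),(.4484,.0995),(.497,.1919)):print(ang(P).round(1),np.hypot(*(np.array(P)-A)))
print(onz(f,329,108,.204))
```

```text
[0.54668109 0.13320854 0.187     ] 110.9
[0.5410844  0.14951707 0.186     ] 110.3
[0.54314783 0.14399302 0.186     ] 110.3
[0.54087644 0.15017498 0.183     ] 110.3
ball [278.2 283.8] 46 [0.5183 0.205 ] r 0.1136 ang 111.3
194.8 0.11109149382378472
179.8 0.11130040431193405
124.1 0.11191326999064943
[0.56034558 0.10049673 0.204     ]
```

Zero is at 163.9°, so the target is 103.9°, and the lever is at about 110.7°. I need about 6.8° more.

Emit:
jog_arm:
  steps:
    - [0,0,0,-0.15,0.2,0,1]
    - [0,0,0,-0.3,0.4,0,1]
    - [0,0,0,-0.45,0.6,0,1]
    - [0,0,0,-0.55,0.7,0,1]
    - [0,0,0,-0.55,0.7,0,1]
    - [0,0,0,-0.55,0.7,-0.2,1]
    - [0,0,0,-0.55,0.7,-0.4,1]
    - [0,0,0,-0.55,0.7,-0.6,1]
    - [0,0,0,-0.55,0.7,-0.6,1]
    - [0,0,0,-0.48,0.725,-0.6,1]
    - [0,0,0,-0.42,0.747,-0.6,1]
    - [0,0,0,-0.39,0.758,-0.6,1]

```text
time_s: 12.05
tool_pos: [0.5095, 0.1742, 0.3361]
ee_rot: [1.797, 2.575, 0.003]
ft_force: [-0.1, 0.5, 0.2]
grip_width: -0.0003
grasp_force: 0.0
```

Emit:
jog_arm:
  steps:
    - [0,0,0,0.022,0.008,0,1]
    - [0,0,-0.025,0.039,0.017,0,1]
    - [0,0,-0.05,0.055,0.025,0,1]
    - [0,0,-0.076,0.071,0.033,0,1]
    - [0,0,-0.076,0.071,0.033,0,1]
    - [0,0,-0.076,0.071,0.033,0,1]

```text
time_s: 12.8
tool_pos: [0.5221, 0.1807, 0.3348]
ee_rot: [1.947, 2.465, 0.0]
ft_force: [0.3, -0.4, 0.0]
grip_width: 0.0003
grasp_force: 0.0
```

Emit:
jog_arm:
  steps:
    - [0,0,0,-0.08,-0.02,0,1]
    - [0,0,0,-0.18,-0.05,0,1]
    - [0,0,0,-0.18,-0.05,0.2,1]
    - [0,0,0,-0.18,-0.05,0.4,1]
    - [0,0,0,-0.18,-0.05,0.6,1]
    - [0,0,0,0.1,-0.3,0.6,1]
    - [0,0,0,0.35,-0.6,0.6,1]
    - [0,0,0,0.35,-0.83,0.6,1]
    - [0,0,0,0.35,-0.83,0.6,1]
    - [0,0,0,0.35,-0.83,0.6,1]

```text
time_s: 14.05
tool_pos: [0.592, 0.0144, 0.4546]
ee_rot: [-1.949, -2.463, -0.0]
ft_force: [-0.2, 0.7, -0.0]
grip_width: 0.0004
grasp_force: 0.0
```

Run:
```python
from h import *
A=np.array([.5597,.0992]);f=cam("wrist");save(f,"w6.png");ball(f,A);ball(cam("side"),A);print(arm.read_state()["time_s"])
h=cv2.cvtColor(f["color"],cv2.COLOR_RGB2HSV)
m=cv2.inRange(h,(0,150,90),(8,255,255))|cv2.inRange(h,(172,150,90),(180,255,255))
c,l,st,ce=cv2.connectedComponentsWithStats(m)
for i in range(1,c):
    if st[i,4]>40:P=onz(f,*ce[i],.174);print(st[i],P,np.degrees(np.arctan2(*(P[:2]-A)[::-1])))
```

```text
ball [272.9 282.9] 32 [0.5299 0.2081] r 0.1129 ang 105.3
14.15
[201  30  34  24 211] [0.50308867 0.11580818 0.174     ] 163.6497917720076
```

View pics/w6.png

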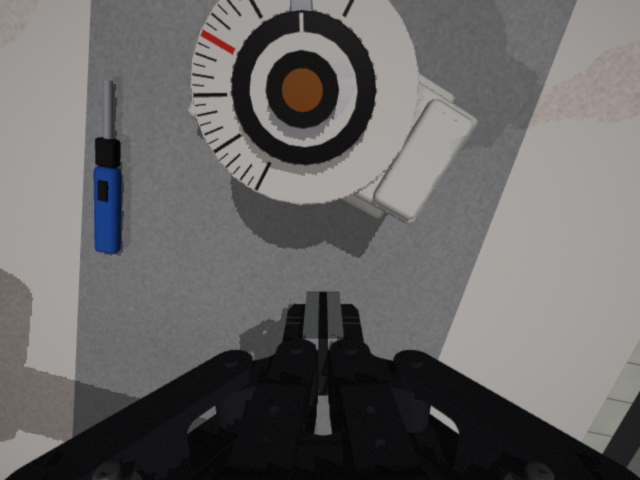

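The index line at (301,20) shows the lever close to the +60 mark, and red is at 163.6°. I'll check the index angle.

Run:
```python
from h import *
A=np.array([.5597,.0992]);f=cam("wrist");g=f["color"].max(2)
ang=lambda P:np.degrees(np.arctan2(*(P[:2]-A)[::-1]))
y,x=np.nonzero(g[14:28,294:309]>150);u,v=294+x.mean(),14+y.mean();print("index",u,v,len(x),ang(onz(f,u,v,.187)))
print("block",[ang(onz(f,u,4,.186)) for u in(300,301,302)])
```

```text
index 301.5 22.0 22 104.2128668512706
block [np.float64(104.94366382406838), np.float64(104.2774991424383), np.float64(103.61111107508832)]
```

```bash
python3 -c "
from h import *
print(arm.sign_off())"
```

```text
the job is handed in; nothing more can be done
None
```

I pushed the analyser lever to about +60° (measured 59.7°), moved the arm clear and handed the job in at about 14 s; the hand-in call returned no verdict.

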